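# Store a wound coil in the stay-lid case

## Robot

A 7-joint arm with a two-finger parallel gripper is mounted at the origin on the work surface. World frame = base frame: x ahead of the robot, y to its left, z up, the work surface at z = 0. Lengths are in m, angles in rad, forces in N, time in s.
With the tool pointing down it reaches from about 0.425 to 0.875 m from the base axis. Payload 4.7 kg.
Tool frame: the origin (TCP) lies on the centre line of the jaws, within the pads' length; the fingertips stand ahead of it and the grasp point (between the pads) lies 2 mm behind it (nose_length is the z of the fingertips in the tool frame, in m); z points along the fingers, y is the line along which they close (so a half turn about z gives the same grasp; the last joint's range is limited). The gripper opens to 87 mm and grips with 3 to 60 N. Pads are 19 mm wide; open, the fingers measure 117 mm over their backs; the gripper's body (75 mm by 190 mm) begins 51 mm behind the grasp point.
Start: joints at [-1.228, 0.321, -0.07, 1.45, 0.023, 1.371, -0.057], TCP at [0.21, 0.615, 0.24] pointing down, gripper open.
Joint ranges: [-2.86, 2.86], [-0.3, 2.09], [-1.38, 1.24], [0.06, 2.45], [-1.56, 4.7], [0.09, 2.05], [-2.69, 2.69]. Speed limits (rad/s): [2.57, 2.57, 3.14, 3.14, 3.14, 3.14, 3.14].

## Interface

Orientations are given as a rotation vector (axis times angle).
In Python, from bench import * gives the robot as it stands.
- The arm moves only by the tool send_rows, never from a script. Its arguments are lists of equal length, an entry for each row: "xyz": the shift along the tool's x, y, z in mm, a list of three; "dr": the turn, a rotation vector about the tool's x, y, z in rad, a list of three. A call has exactly 10 rows; each row is the pose to reach, as a shift and turn from the pose commanded when the call began, along the tool's axes at that moment; what a row does not reach only later rows make up. A row lasts 1/12 s, in which the tool goes at most 41.7 mm and 7.16 degrees, less where a joint would pass 70% of its speed; a pose out of reach is approached as far as the arm can. A call with a gripper value outside its range is refused whole. "jaw" is the finger opening in mm, from 0 to 87, set as the call begins (left out, the last holds). The fingers move at their own pace and stop on an object; "grip_force" is the grip in N (left out, the last holds). Time passes only in rows, so rows that repeat a pose let the fingers close, or fill a call up. It gives the time, the measured TCP pose, the force, the opening and the grip force at its end, in the units of the state.
- get_state(): the state, without advancing time (a new reading comes with each control period).
- get_image(name): name is "scene" or "top" or "wrist"; returns the picture (480x640x3 uint8, red, green, blue); there is no depth.
- calibration(name): a dict with "vfov" (degrees; the focal length in pixels is half the picture's height over the tangent of half this angle, whatever the lens; pixels are square), "cx", "cy" (the principal point, pixels), "k1" (the pictures are not rectified: a ray, as slopes to the right and down, at radius r is drawn at 1 + k1 r^2 times it, then the intrinsics apply), "rvec" (rotation vector, rad) and "tvec" (3), from world to camera coordinates, as OpenCV has them; the wrist camera has in their place "hand_eye" (4x4, takes a point from camera to tool coordinates, whose origin is the TCP and whose axes are the flange's). Camera axes: x right, y down, z forward; pixel columns grow to the right and rows downward; lengths in m; the calibration is good to about 2 mm. A picture is of the moment at which its call begins: read the wrist's pose just before it. calibration takes no time and is no camera call.
- close_job(): hands the job in; it is judged then, once.
The state is a dict: "time": time; "joint_positions": joint angles; "qd": joint speeds; "joint_torque": joint torques, N m; "position": TCP position; "tool_rot": TCP orientation; "ft_force": force on the tool from outside, world axes, zero at the start; "torque": the same for the moment, N m; "grip_width": opening from 0.0 (shut) to 1.0 (fully open); "grip_force": force on a finger pad.
Only numpy, scipy, OpenCV 4.12 (cv2) and the standard library are available. Lean on these libraries where they do the work, as an engineer would, in place of code of your own. Each camera call takes 0.05 s, during which the arm holds its last target. There are 200 camera calls.

## Task

Put the copper spool away in the storage case: raise the blue lid by its bar until the folding stay at its side snaps straight and locks, then stand the spool upright on the green mat inside and let go while the lid is locked open. Then push the red knob of the stay down to break its joint, and lower the lid gently until it is fully shut, without letting it slam. Do not drop the spool, and leave the black reel in the case, the blue bottle and the red tester where they are.

Things in the scene. Friction and masses are not known exactly. Their poses are not given: they have to be found in the camera images.
- chest: Grey storage case, fixed to the bench, open-topped box 170 (x) x 220 (y) x 115 mm high, walls and floor 6 mm. Origin: centre of its underside, on the bench. Its x axis points from the front (handle side, towards the robot) to the hinge side, y to its left, z up; it stands level, turned a little about z.
- hinge_mid (a point): Middle of the lid's hinge axis, on the case's far upper edge: 85 mm along case +x from the case's centre, 115 mm above the bench. The hinge axis runs along case y.
- lid (a joint): Angle of the blue lid (170 x 224 mm, 10 mm thick, 0.5 kg) about its hinge, rad: 0 shut, 1.43 locked open (almost upright). The hinge is stiff (0.28 N m): unlocked, the lid stays put when steeper than about 1.1 rad; lower down it may fall shut if let go. Raising it takes about 4 N at the bar.
- lid_bar (a point): Centre of the lid's round steel handle bar: 12 mm diameter, parallel to the hinge, 212 mm from it and 5 mm above the lid's underside plane (shut: 120 mm above the bench; locked open: 325 mm). Two arms, 59 mm either side of its centre, carry it; between them a 36 mm gap separates bar and lid, so fingers can straddle it from above at any lid angle and it turns between the pads.
- stay_elbow (a joint): Elbow angle, rad, of the stay (two 88 mm links outside the case's -y side): 0 folded (lid shut), 2.40 straight, 2.50 locked at its stop. A light spring snaps it there once the lid reaches 1.43, the most the stay allows, and is let go (pulling on holds it at 2.40). To break it push the elbow 35 mm down and towards the hinge side, to 1.6 (lid then 1.2) or less; near straight it snaps back.
- stay_knob (a point): Centre of the red knob on the elbow of the stay: a cylinder of 22 mm diameter, 44 mm long along case y, on a thin stem that holds it clear of the lid. Locked open, it is about 150 mm above the bench, 4 mm behind the case's centre and 166 mm to its right; lid shut, it is about 27 mm above the bench. It swings on a circle of 88 mm radius about stay_foot. A few N push it down when locked.
- stay_foot (a point): Point on the axis (parallel to case y) of the lower, fixed pivot of the stay, in the same vertical plane along the case as the centre of the red knob; 95 mm above the bench.
- spool_mid (a point): Centre (half-way up) of the copper-wound spool with white flanges, standing upright on the bench: 80 mm high, flanges 54 mm diameter and 10 mm thick at top and bottom, copper winding 48 mm diameter, about 0.35 kg. z is its axis.
- mat_mid (a point): Centre of the top face of the green mat, 75 x 75 x 2 mm, fixed on the floor of the case; its top is 8 mm above the bench. It lies in the left or the right half of the case.
- reel_mid (a point): Centre of the black reel, 52 mm diameter, 70 mm high, that stands on the floor of the case in the half without the mat, about 100 mm from the mat's centre. Leave it.
- bottle: Blue bottle, 52 mm diameter, 110 mm high, standing on the bench; origin at the centre of its base. Leave it.
- tester: Red tester, a box 120 x 90 x 50 mm on the bench; origin at the centre of its underside. Leave it.
Things that resemble listed ones, but are neither listed nor needed, are in the scene too. Of the things that look like the part that bears spool_mid, take the one that is farthest to the robot's left at the start.

How it is judged:
By the outcome, as a careful person would: the job done as asked, in the order asked, and still so for the second after the job is handed in, with the robot touching nothing.
It also fails if it takes over 72 s, if anything falls off the work surface, if the arm or the gripper's body presses on something with over 40 N, if the wrist force passes 120 N, or if a joint passes its speed limit or range.

## Working session

There is one attempt and no reset: what is moved stays moved. The work goes in short steps, Python scripts to look and compute and a tool call to move; the robot and the scene stay as the last step left them, time stands still between calls to the robot, and variables do not carry over. Pictures are saved under pics/ and viewed, at most 11 in all, crops included, and the job is handed in when it is done.

Besides the shell and the picture viewer there is one more tool, called after ">>>" as a command line: name --argument value ..., lists and objects as JSON in quotes. send_rows: Moves the arm, as the interface text tells. Its arguments: {"type":"object","properties":{"xyz":{"type":"array"},"dr":{"type":"array"},"jaw":{"type":"number"},"grip_force":{"type":"number"}},"required":["xyz","dr"]}

```bash
ls; mkdir -p pics; python3 - <<'E'
from bench import *
import cv2, numpy as np
s=get_state(); print(s)
for n in ("scene","top","wrist"):
    c=calibration(n); print(n,c)
    cv2.imwrite(f"pics/{n}0.png",get_image(n)[:,:,::-1])
E
```

```text
pics
{'time': 0.0, 'joint_positions': array([-1.22788664,  0.32181904, -0.0700777 ,  1.45164574,  0.02258064,
        1.37080248, -0.05693486]), 'qd': array([-4.20286240e-06, -1.81119982e-03,  2.01567728e-03, -1.56988150e-06,
        5.25505616e-04, -5.02550329e-04, -3.65053902e-04]), 'joint_torque': array([-8.14252562e-04, -4.91283739e+01, -4.04363852e-01, -3.12530279e+01,
       -6.39329106e-02,  4.37381922e-02,  1.74016427e-04]), 'position': array([0.20977424, 0.61467916, 0.23847869]), 'tool_rot': array([-5.14155736e-01, -3.09899986e+00,  2.94341835e-03]), 'ft_force': array([-0.26804099,  0.49829371,  0.3458865 ]), 'torque': array([ 0.01425421, -0.05867939,  0.01268798]), 'grip_force': 0.0, 'grip_width': 0.9972051055862281}
scene {'vfov': 54.884219038034544, 'cx': 326.3809634824441, 'cy': 238.29936340536753, 'k1': -0.1048762505710876, 'rvec': array([ 2.23248834,  0.69705187, -0.29879354]), 'tvec': array([-0.39179416, -0.17844418,  1.44396002])}
top {'vfov': 53.75923315977941, 'cx': 324.6077265050825, 'cy': 234.16760408685155, 'k1': -0.06901815533309028, 'rvec': array([ 2.10820685, -2.13172619,  0.22005137]), 'tvec': array([-0.06820036,  0.56240946,  0.92469189])}
wrist {'vfov': 58.61522983260275, 'cx': 321.5188868114656, 'cy': 237.57495509748398, 'k1': -0.08420864114744006, 'hand_eye': array([[-4.99488858e-04, -9.66748449e-01, -2.55728737e-01,
         6.92529990e-02],
       [ 9.99999660e-01, -6.50523558e-04,  5.06020380e-04,
         2.05274455e-04],
       [-6.55551985e-04, -2.55728397e-01,  9.66748446e-01,
        -1.43993634e-01],
       [ 0.00000000e+00,  0.00000000e+00,  0.00000000e+00,
         1.00000000e+00]])}
```

View pics/scene0.png

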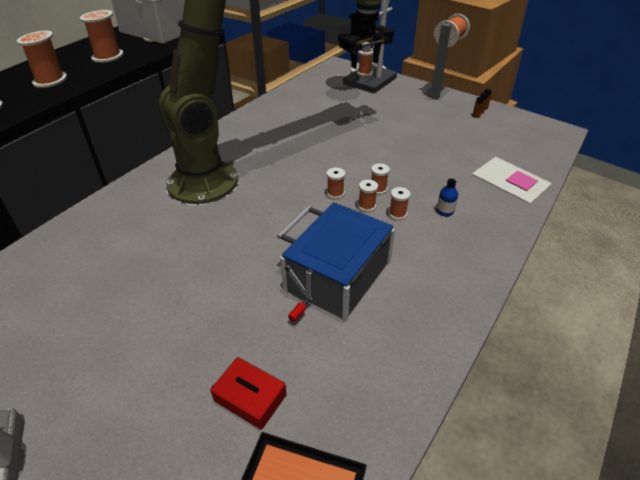

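View pics/top0.png

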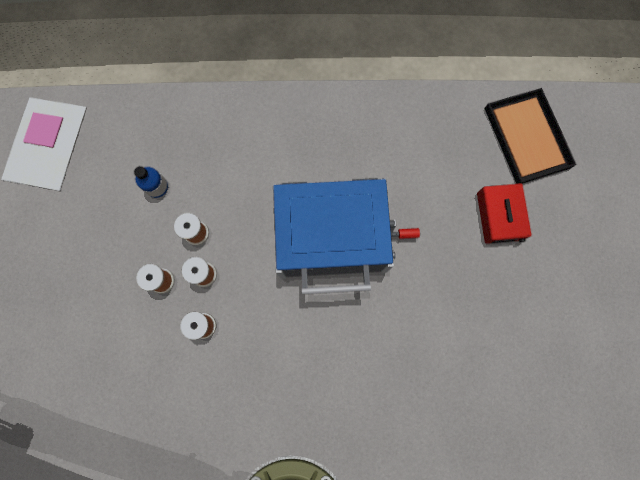

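```bash
cat > h.py <<'E'
from bench import *
import cv2, numpy as np
from scipy.spatial.transform import Rotation as R
def cam(n,s=None):
    c=calibration(n); f=240/np.tan(np.radians(c["vfov"]/2))
    K=np.array([[f,0,c["cx"]],[0,f,c["cy"]],[0,0,1]]); d=np.array([c["k1"],0,0,0])
    if n=="wrist":
        T=np.eye(4); T[:3,:3]=R.from_rotvec(s["tool_rot"]).as_matrix(); T[:3,3]=s["position"]
        T=T@c["hand_eye"]; return K,d,T[:3,:3],T[:3,3]
    Rm=R.from_rotvec(c["rvec"]).as_matrix().T
    return K,d,Rm,-Rm@c["tvec"]
def rays(C,px):
    K,d,Rm,o=C
    u=cv2.undistortPoints(np.array(px,float).reshape(-1,1,2),K,d).reshape(-1,2)
    return o,(Rm@np.c_[u,np.ones(len(u))].T).T
def onz(C,px,z):
    o,r=rays(C,px); return o+r*((z-o[2])/r[:,2])[:,None]
def proj(C,P):
    K,d,Rm,o=C
    return cv2.projectPoints(np.array(P,float).reshape(-1,1,3),cv2.Rodrigues(Rm.T)[0],-Rm.T@o,K,d)[0].reshape(-1,2)
def tri(views):  # [(C,px),...]
    A=np.zeros((3,3));b=np.zeros(3)
    for C,p in views:
        o,r=rays(C,[p]); r=r[0]/np.linalg.norm(r[0]); M=np.eye(3)-np.outer(r,r); A+=M;b+=M@o
    return np.linalg.solve(A,b)
def totool(s,P): # world point -> tool-axes shift mm
    return R.from_rotvec(s["tool_rot"]).as_matrix().T@(np.array(P)-s["position"])*1000
def blobs(m,amin=60):
    n,l,st,ce=cv2.connectedComponentsWithStats(m.astype(np.uint8)); return [(l==i,st[i],ce[i]) for i in range(1,n) if st[i,4]>=amin]
E
python3 - <<'E'
from h import *
im=cv2.imread("pics/top0.png"); hsv=cv2.cvtColor(im,cv2.COLOR_BGR2HSV); C=cam("top")
Cs=cam("scene"); ims=cv2.imread("pics/scene0.png"); hs=cv2.cvtColor(ims,cv2.COLOR_BGR2HSV)
print("camera",C[3],Cs[3])
H,S,V=[hsv[:,:,i].astype(int) for i in range(3)]
m=(H>100)&(H<125)&(S>120)
for b,st,ce in blobs(m,1000):
    cs=cv2.findContours(b.astype(np.uint8),0,2)[0]; c=max(cs,key=cv2.contourArea)
    q=cv2.approxPolyDP(cv2.convexHull(c),12,True).reshape(-1,2); print("lid px",q.tolist())
    w=onz(C,cv2.convexHull(c).reshape(-1,2),.125)[:,:2]
    r=cv2.minAreaRect((w*1000).astype(np.float32)); print(r); print(onz(C,q,.125).round(4))
m=(V>165)&(S<40); 
for b,st,ce in blobs(m,250):
    if ce[0]>250 or ce[0]<120: continue
    c=max(cv2.findContours(b.astype(np.uint8),0,2)[0],key=cv2.contourArea)
    e=cv2.minEnclosingCircle(c); w=onz(C,cv2.convexHull(c).reshape(-1,2),.08); ew=cv2.minEnclosingCircle((w[:,:2]*1000).astype(np.float32))
    print("spool",ce.round(1),st[4],np.round(ew[0],1),ew[1], "scene px",proj(Cs,[[ew[0][0]/1000,ew[0][1]/1000,.08]]).round(0))
m=((H<6)|(H>174))&(S>150)&(V>80)
for b,st,ce in blobs(m,60): print("red",ce,st[:5],onz(C,[ce],.027).round(4))
# bar: bright in front
sub=V[270:310,285:390]; 
mb=(V>150)&(S<40); mb[:280]=0
for b,st,ce in blobs(mb,60): print("bar?",ce,st,onz(C,[ce],.12).round(4))
a=cv2.resize(im[200:350,120:230],None,fx=3.6,fy=3.6,interpolation=2); p=cv2.resize(ims[150:230,310:430],None,fx=3.3,fy=3.3,interpolation=2)
o=np.zeros((540,800,3),np.uint8); o[:540,:396]=a[:540]; o[:264,400:796]=p; cv2.imwrite("pics/crop1.png",o)
E
```

```text
camera [ 0.36743314 -0.06592324  1.01816393] [ 0.98926269 -0.75015679  0.8538089 ]
lid px [[385, 180], [391, 263], [277, 268], [274, 185]]
((569.0233154296875, -88.43698120117188), (169.53578186035156, 222.4693603515625), 2.6208577156066895)
[[ 0.6557 -0.1944  0.125 ]
 [ 0.4904 -0.1997  0.125 ]
 [ 0.4832  0.0173  0.125 ]
 [ 0.6475  0.0246  0.125 ]]
spool [186.5 225.2] 472 [578.5 206.8] 26.667980194091797 scene px [[399. 192.]]
spool [194.5 269.7] 497 [487.2 187. ] 26.6314640045166 scene px [[367. 184.]]
spool [149.  276.7] 488 [473.8 278.2] 26.418519973754883 scene px [[379. 168.]]
spool [193.9 324.8] 544 [380.  177.7] 33.83900833129883 scene px [[334. 173.]]
red [506.33969652 211.66324033] [ 483  183   48   57 2043] [[ 0.6136 -0.4724  0.027 ]]
red [408.80662983 232.93922652] [399 228  21  11 181] [[ 0.5684 -0.2552  0.027 ]]
bar? [148.29411765 283.98039216] [136 280  26  11 204] [[0.4552 0.264  0.12  ]]
bar? [335.94308943 288.3699187 ] [302 285  69   8 246] [[ 0.4439 -0.0941  0.12  ]]
bar? [194.16695353 324.80034423] [180 312  35  27 581] [[0.3781 0.1726 0.12  ]]
bar? [296.75789474 458.10526316] [278 456  36   7  95] [[ 0.1398 -0.0191  0.12  ]]
```

View pics/crop1.png

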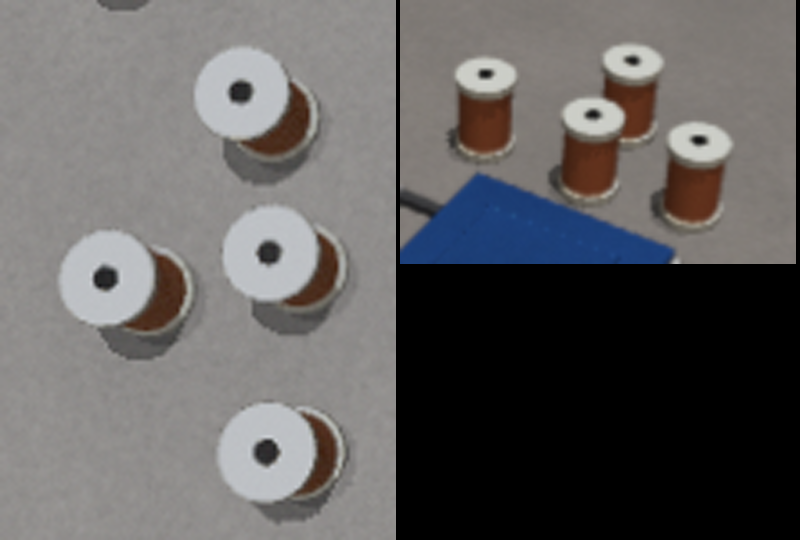

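Four alike spools, with their flanges in the top picture at (187,225), (195,270), (149,277) and (194,325). The crop shows the same copper and white on all four. The leftmost is (149,277), at world (0.474, 0.278), so that one is the target. The lid's centre is (0.569, -0.088) with a yaw of about 2.4°. The bar measured at (0.443, -0.094) agrees with the prediction.

>>> send_rows --xyz '[[-319,-192,0],[-319,-192,0],[-319,-192,0],[-319,-192,0],[-319,-192,0],[-319,-192,0],[-319,-192,0],[-319,-192,0],[-319,-192,0],[-319,-192,0]]' --dr '[[0,0,1.2],[0,0,1.2],[0,0,1.2],[0,0,1.2],[0,0,1.2],[0,0,1.2],[0,0,1.2],[0,0,1.2],[0,0,1.2],[0,0,1.2]]' --jaw 36 --grip_force 20

```text
time: 0.98
position: [0.4564, 0.3211, 0.2398]
tool_rot: [2.192, 2.242, -0.0]
ft_force: [0.6, -0.9, 0.8]
grip_width: 0.428
grip_force: 0.0
```

```bash
cat >> h.py <<'E'
Yc=np.radians(2.4); C0=np.array([.569,-.0884,0]); ex=np.array([np.cos(Yc),np.sin(Yc),0]); ey=np.array([-np.sin(Yc),np.cos(Yc),0])
def case(x,y,z): return C0+ex*x+ey*y+np.array([0,0,z])
def bar(t): return case(.085-.212*np.cos(t)+.005*np.sin(t),0,.115+.212*np.sin(t)+.005*np.cos(t))
def yaw(s):
    v=R.from_rotvec(s["tool_rot"]).as_matrix()[:,1]; return np.degrees(np.arctan2(v[1],v[0]))
E
python3 - <<'E'
from h import *
import bench
print([n for n in dir(bench) if n[0]!='_'], getattr(bench,'nose_length',None))
s=get_state(); print(s["time"],s["position"],yaw(s),totool(s,bar(0)+[0,0,.1]), bar(0))
E
```

```text
['MotionError', 'calibration', 'close_job', 'get_image', 'get_state', 'nose_length'] 0.017
0.9833 [0.45641825 0.32111461 0.23982877] 1.2924266645196838 [-414.3198958   -23.7310909    21.44737569] [ 0.4421114  -0.09371821  0.12      ]
```

>>> send_rows --xyz '[[-414,-24,20],[-414,-24,20],[-414,-24,20],[-414,-24,20],[-414,-24,20],[-414,-24,20],[-414,-24,20],[-414,-24,20],[-414,-24,20],[-414,-24,20]]' --dr '[[0,0,0],[0,0,0],[0,0,0],[0,0,0],[0,0,0],[0,0,0],[0,0,0],[0,0,0],[0,0,0],[0,0,0]]'

```text
time: 1.82
position: [0.4426, -0.0864, 0.2195]
tool_rot: [-2.175, -2.267, -0.002]
ft_force: [0.8, -0.3, -0.3]
grip_width: 0.414
grip_force: 0.0
```

>>> send_rows --xyz '[[0,0,10],[0,0,10],[0,0,10],[0,0,10],[0,0,10],[0,0,10],[0,0,10],[0,0,10],[0,0,10],[0,0,10]]' --dr '[[0,0,0],[0,0,0],[0,0,0],[0,0,0],[0,0,0],[0,0,0],[0,0,0],[0,0,0],[0,0,0],[0,0,0]]'

```text
time: 2.65
position: [0.4433, -0.0841, 0.2096]
tool_rot: [2.174, 2.268, 0.0]
ft_force: [-0.4, -0.4, -0.1]
grip_width: 0.414
grip_force: 0.0
```

```bash
python3 - <<'E'
from h import *
s=get_state(); im=get_image("wrist")[:,:,::-1]; cv2.imwrite("pics/w1.png",im)
print(s["time"],s["position"],yaw(s),totool(s,bar(0)), proj(cam("wrist",s),[bar(0),bar(0)+ey*.05,bar(0)-ey*.05]))
E
```

```text
2.65 [ 0.44328892 -0.08406203  0.20959448] 2.4189796394031453 [-9.60032215 -1.59260242 89.59406405] [[317.91741621 267.26622551]
 [317.7095638  180.39549677]
 [318.12558115 345.10118784]]
```

View pics/w1.png

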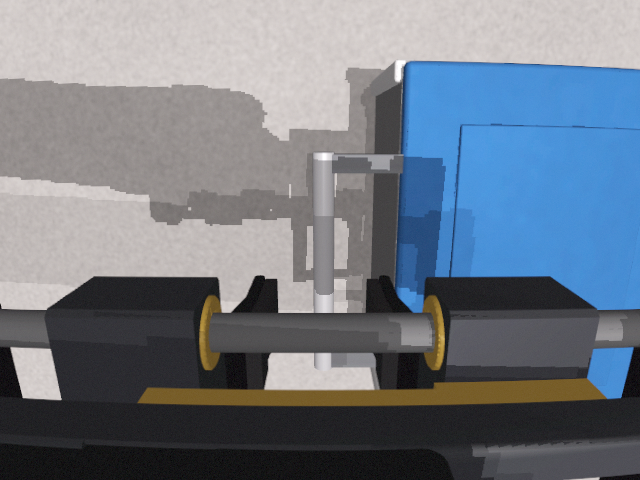

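The wrist picture shows the bar at column 323, 3 mm to the right of the prediction at column 318. I descend around it and close.

>>> send_rows --xyz '[[-9,1,35],[-9,1,60],[-9,1,75],[-9,1,85],[-9,1,91],[-9,1,91],[-9,1,91],[-9,1,91],[-9,1,91],[-9,1,91]]' --dr '[[0,0,0],[0,0,0],[0,0,0],[0,0,0],[0,0,0],[0,0,0],[0,0,0],[0,0,0],[0,0,0],[0,0,0]]'

```text
time: 3.53
position: [0.4453, -0.0931, 0.1193]
tool_rot: [2.173, 2.267, 0.002]
ft_force: [-0.7, 0.1, 0.7]
grip_width: 0.417
grip_force: 0.0
```

>>> send_rows --xyz '[[0,0,0],[0,0,0],[0,0,0],[0,0,0],[0,0,0],[0,0,0],[0,0,0],[0,0,0],[0,0,0],[0,0,0]]' --dr '[[0,0,0],[0,0,0],[0,0,0],[0,0,0],[0,0,0],[0,0,0],[0,0,0],[0,0,0],[0,0,0],[0,0,0]]' --jaw 0

```text
time: 4.37
position: [0.4447, -0.0931, 0.1186]
tool_rot: [2.174, 2.268, 0.0]
ft_force: [0.4, 0.2, -0.4]
grip_width: 0.13
grip_force: 20.0
```

```bash
python3 - <<'E'
from h import *
s=get_state(); print(s["time"],s["position"],s["ft_force"],s["grip_width"]*87,yaw(s),totool(s,bar(0)))
ts=1.43*(np.arange(1,31)/30)
P=np.array([R.from_rotvec(s["tool_rot"]).as_matrix().T@(bar(t)-bar(0))*1000 for t in ts]).round().astype(int)
for k in (0,10,20):
    b=P[k-1] if k else 0*P[0]; print((P[k:k+10]-b).tolist())
E
```

```text
4.3667 [ 0.44473694 -0.09310053  0.11858146] [ 0.36633777  0.22002894 -0.41657555] 11.352529216783939 2.4094715851513575 [-0.50668659 -2.64879602 -1.41928928]
[[0, 0, -10], [0, 1, -20], [0, 3, -30], [0, 5, -40], [0, 7, -50], [0, 10, -60], [0, 13, -69], [0, 17, -79], [0, 21, -88], [0, 26, -97]]
[[0, 5, -8], [0, 10, -17], [0, 16, -25], [0, 23, -33], [0, 29, -41], [0, 36, -48], [0, 44, -55], [0, 51, -62], [0, 59, -68], [0, 67, -74]]
[[0, 9, -5], [0, 18, -10], [0, 27, -15], [0, 36, -19], [0, 45, -23], [0, 55, -26], [0, 64, -29], [0, 74, -31], [0, 84, -33], [0, 94, -35]]
```

>>> send_rows --xyz '[[0,0,-10],[0,1,-20],[0,3,-30],[0,5,-40],[0,7,-50],[0,10,-60],[0,13,-69],[0,17,-79],[0,21,-88],[0,26,-97]]' --dr '[[0,0,0],[0,0,0],[0,0,0],[0,0,0],[0,0,0],[0,0,0],[0,0,0],[0,0,0],[0,0,0],[0,0,0]]'

```text
time: 5.2
position: [0.4698, -0.092, 0.2161]
tool_rot: [-2.173, -2.266, 0.003]
ft_force: [-2.7, -1.0, -4.2]
grip_width: 0.125
grip_force: 20.0
```

>>> send_rows --xyz '[[0,5,-8],[0,10,-17],[0,16,-25],[0,23,-33],[0,29,-41],[0,36,-48],[0,44,-55],[0,51,-62],[0,59,-68],[0,67,-74]]' --dr '[[0,0,0],[0,0,0],[0,0,0],[0,0,0],[0,0,0],[0,0,0],[0,0,0],[0,0,0],[0,0,0],[0,0,0]]'

```text
time: 6.03
position: [0.5358, -0.0892, 0.2921]
tool_rot: [-2.171, -2.264, 0.004]
ft_force: [-10.5, -0.3, 9.6]
grip_width: 0.129
grip_force: 20.0
```

>>> send_rows --xyz '[[0,9,-5],[0,18,-10],[0,27,-15],[0,36,-19],[0,45,-23],[0,55,-26],[0,64,-29],[0,74,-31],[0,84,-33],[0,94,-35]]' --dr '[[0,0,0],[0,0,0],[0,0,0],[0,0,0],[0,0,0],[0,0,0],[0,0,0],[0,0,0],[0,0,0],[0,0,0]]'

```text
time: 6.87
position: [0.6324, -0.085, 0.3263]
tool_rot: [2.172, 2.268, 0.001]
ft_force: [-5.6, -0.4, 0.3]
grip_width: 0.129
grip_force: 20.0
```

```bash
sed -i 's/C0=np.array(\[.569,-.0884,0\])/C0=np.array([.5716,-.0883,0])/' h.py; python3 - <<'E'
from h import *
s=get_state(); print(s["time"],s["position"],s["ft_force"],s["grip_width"]*87,yaw(s),bar(1.43)-s["position"])
cv2.imwrite("pics/scene1.png",get_image("scene")[:,:,::-1])
E
```

```text
6.8667 [ 0.63243531 -0.08497024  0.32625797] [-5.61916982 -0.44797904  0.30874023] 11.265434462304162 2.468895066823825 [-0.00068789 -0.00080884 -0.00065415]
```

View pics/scene1.png

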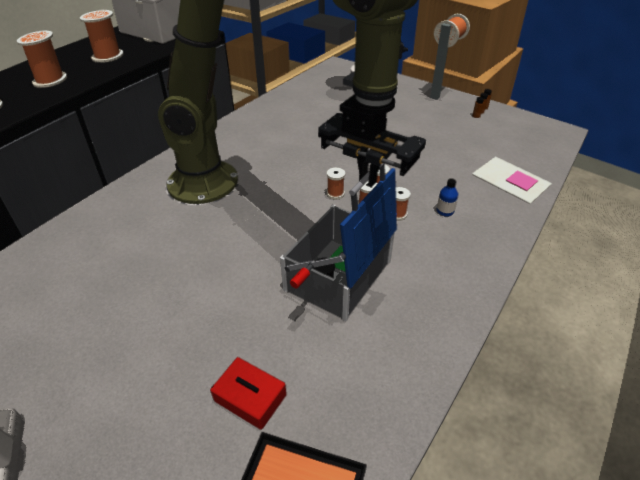

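Scene picture: the lid is near upright, with the green mat showing at (340,262) and the knob raised at (300,277). I nudge it to the stop, release and rise.

>>> send_rows --xyz '[[0,3,0],[0,4,0],[0,4,0],[0,4,0],[0,4,0],[0,4,0],[0,4,0],[0,4,0],[0,4,0],[0,4,0]]' --dr '[[0,0,0],[0,0,0],[0,0,0],[0,0,0],[0,0,0],[0,0,0],[0,0,0],[0,0,0],[0,0,0],[0,0,0]]'

```text
time: 7.75
position: [0.633, -0.085, 0.3263]
tool_rot: [-2.171, -2.264, 0.005]
ft_force: [-12.4, 1.5, 6.8]
grip_width: 0.126
grip_force: 20.0
```

>>> send_rows --xyz '[[0,0,0],[0,0,0],[0,0,0],[0,0,0],[0,0,-10],[0,0,-30],[0,0,-60],[0,0,-60],[0,0,-60],[0,0,-60]]' --dr '[[0,0,0],[0,0,0],[0,0,0],[0,0,0],[0,0,0],[0,0,0],[0,0,0],[0,0,0],[0,0,0],[0,0,0]]' --jaw 40

```text
time: 8.58
position: [0.6358, -0.085, 0.3849]
tool_rot: [2.173, 2.267, 0.001]
ft_force: [0.5, 1.0, -0.4]
grip_width: 0.458
grip_force: 0.0
```

```bash
python3 - <<'E'
from h import *
s=get_state(); print(s["time"],s["position"],s["ft_force"])
out=[]
for n in ("scene","top"):
    im=get_image(n)[:,:,::-1].copy(); cv2.imwrite(f"pics/{n}2.png",im)
    h=cv2.cvtColor(im,cv2.COLOR_BGR2HSV).astype(int);H,S,V=h[...,0],h[...,1],h[...,2]
    C=cam(n)
    for b,st,ce in blobs(((H<6)|(H>174))&(S>150)&(V>80),60):
        print(n,"red",ce.round(1),st)
    for b,st,ce in blobs((H>45)&(H<85)&(S>80)&(V>25),30): print(n,"green",ce.round(1),st,onz(C,[ce],.008).round(4))
    print("knob pred",proj(C,[case(.004,-.166,.15)]))
a=cv2.resize(cv2.imread("pics/scene2.png")[160:320,260:420],(500,500)); b=cv2.resize(cv2.imread("pics/top2.png")[165:315,250:340+85],(300,257))
o=np.zeros((500,800,3),np.uint8);o[:,:500]=a;o[:257,500:]=b;cv2.imwrite("pics/crop2.png",o)
E
```

```text
8.5833 [ 0.63581738 -0.08503247  0.38485342] [ 0.49996257  1.02787289 -0.35955004]
scene red [298.5 274.6] [289 266  20  19 205]
scene red [247.8 388.5] [ 211  358   74   64 2469]
scene green [337.8 251. ] [332 246  11  10  63] [[ 0.5275 -0.0223  0.008 ]]
scene green [339.9 265.5] [334 262  11  10  78] [[ 0.5608 -0.063   0.008 ]]
knob pred [[299.17940875 277.33093329]]
top red [506.2 211.8] [ 482  183   49   57 2072]
top red [420.2 214.2] [409 209  23  11 234]
knob pred [[419.48188322 212.6126672 ]]
```

View pics/crop2.png

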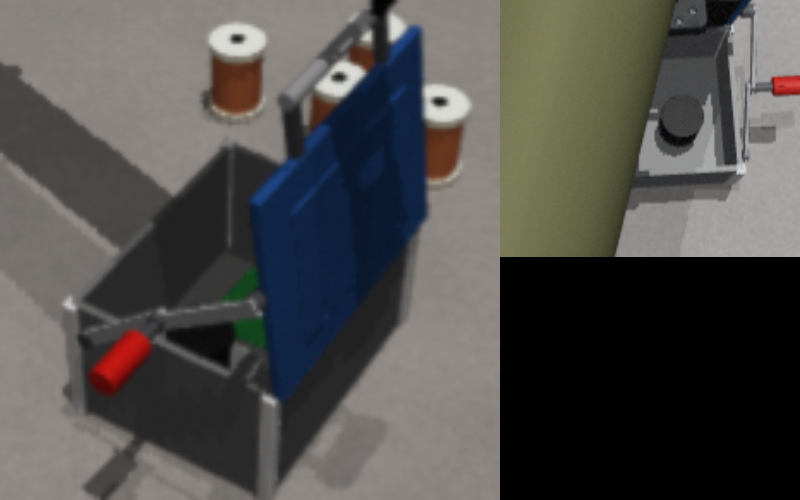

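The knob sits at (299,275) in the scene picture, against a locked prediction of (299,277), so the stay is locked. The reel is in the right half and the mat in the left. Next is the spool.

>>> send_rows --xyz '[[40,0,0],[80,-10,0],[120,-30,0],[370,-147,150],[370,-147,150],[370,-147,150],[370,-147,150],[370,-147,150],[370,-147,150],[370,-147,150]]' --dr '[[0,0,0],[0,0,0],[0,0,0],[0,0,0],[0,0,0],[0,0,0],[0,0,0],[0,0,0],[0,0,0],[0,0,0]]' --jaw 74

```text
time: 9.52
position: [0.4815, 0.2601, 0.245]
tool_rot: [-2.173, -2.268, 0.001]
ft_force: [0.8, 1.1, 0.9]
grip_width: 0.849
grip_force: 0.0
```

>>> send_rows --xyz '[[0,0,0],[0,0,0],[0,0,0],[0,0,0],[0,0,0],[0,0,0],[0,0,0],[0,0,0],[0,0,0],[0,0,0]]' --dr '[[0,0,0],[0,0,0],[0,0,0],[0,0,0],[0,0,0],[0,0,0],[0,0,0],[0,0,0],[0,0,0],[0,0,0]]'

```text
time: 10.35
position: [0.4834, 0.2586, 0.2465]
tool_rot: [2.175, 2.267, 0.0]
ft_force: [-0.1, 0.1, -0.2]
grip_width: 0.851
grip_force: 0.0
```

```bash
python3 - <<'E'
from h import *
s=get_state(); im=get_image("wrist")[:,:,::-1].copy(); cv2.imwrite("pics/w2.png",im)
print(s["time"],s["position"],yaw(s),totool(s,[.474,.278,.075]))
C=cam("wrist",s)
print("pred",proj(C,[[.474,.278,.08]]))
h=cv2.cvtColor(im,cv2.COLOR_BGR2HSV).astype(int)
for b,st,ce in blobs((h[...,1]<45)&(h[...,2]>190),800):
    c=cv2.convexHull(max(cv2.findContours(b.astype(np.uint8),0,2)[0],key=cv2.contourArea)).reshape(-1,2)
    w=onz(C,c,.08); e=cv2.minEnclosingCircle((w[:,:2]*1000).astype(np.float32)); print(ce.round(),st,np.round(e[0],1),e[1])
# hole in the flange: dark blob
t=get_image("top")[:,:,::-1]; cv2.imwrite("pics/top3.png",t); Ct=cam("top")
h=cv2.cvtColor(t,cv2.COLOR_BGR2HSV).astype(int)
for b,st,ce in blobs((h[...,0]>45)&(h[...,0]<85)&(h[...,1]>80)&(h[...,2]>25),100):
    c=max(cv2.findContours(b.astype(np.uint8),0,2)[0],key=cv2.contourArea).reshape(-1,2)
    r=cv2.minAreaRect((onz(Ct,c,.008)[:,:2]*1000).astype(np.float32)); print("mat",ce,st,r)
E
```

```text
10.35 [0.48338321 0.25858532 0.24652672] 2.39037075805866 [ 19.78090665  -8.58652693 171.52660706]
pred [[309.06084182 195.37229684]]
[308. 190.] [293 166  30  49 885] [474.  281.2] 19.15028190612793
[450. 278.] [ 409  257   67   51 1548] [580.5 208.6] 26.317995071411133
[176. 292.] [ 156  275   48   37 1114] [374.7 194.5] 23.77890396118164
[325. 296.] [ 292  278   66   35 1694] [489.1 189.9] 25.990571975708008
mat [306.78287197 241.07871972] [ 289  224   36   36 1156] ((556.5291137695312, -35.93687057495117), (74.81507873535156, 74.57540130615234), 2.5047738552093506)
```

View pics/w2.png

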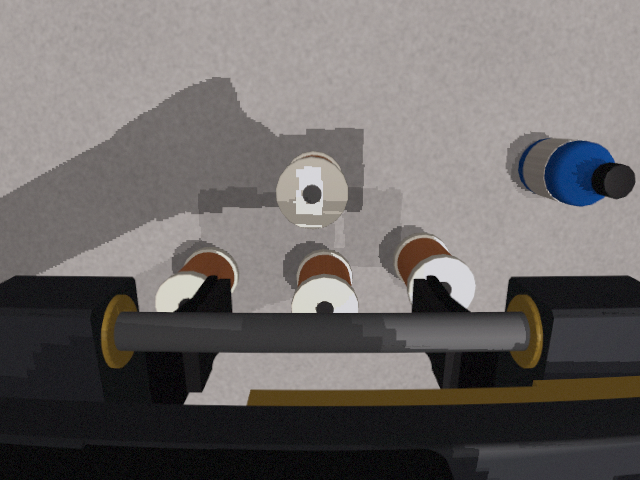

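The target spool's hub is at (312,193) in the wrist picture, against a prediction of (309,195). The mat is at about (0.558, -0.035), in the left half. I descend on the top flange and grip it.

>>> send_rows --xyz '[[21,-7,0],[21,-7,35],[21,-7,70],[21,-7,100],[21,-7,125],[21,-7,145],[21,-7,160],[21,-7,170],[21,-7,175],[21,-7,175]]' --dr '[[0,0,0],[0,0,0],[0,0,0],[0,0,0],[0,0,0],[0,0,0],[0,0,0],[0,0,0],[0,0,0],[0,0,0]]'

```text
time: 11.28
position: [0.475, 0.2792, 0.0707]
tool_rot: [-2.174, -2.268, 0.002]
ft_force: [-0.6, -0.6, 0.5]
grip_width: 0.853
grip_force: 0.0
```

>>> send_rows --xyz '[[0,0,0],[0,0,0],[0,0,0],[0,0,0],[0,0,0],[0,0,0],[0,0,0],[0,0,0],[0,0,0],[0,0,0]]' --dr '[[0,0,0],[0,0,0],[0,0,0],[0,0,0],[0,0,0],[0,0,0],[0,0,0],[0,0,0],[0,0,0],[0,0,0]]' --jaw 30 --grip_force 35

```text
time: 12.12
position: [0.4757, 0.2798, 0.0723]
tool_rot: [-2.174, -2.268, -0.002]
ft_force: [-2.3, 0.0, 5.5]
grip_width: 0.605
grip_force: 35.0
```

>>> send_rows --xyz '[[0,0,-10],[0,0,-30],[0,0,-60],[0,0,-95],[0,0,-130],[0,0,-155],[-10,3,-165],[-30,7,-170],[-55,13,-170],[-85,20,-170]]' --dr '[[0,0,0],[0,0,0],[0,0,-0.06],[0,0,-0.15],[0,0,-0.26],[0,0,-0.37],[0,0,-0.48],[0,0,-0.59],[0,0,-0.7],[0,0,-0.81]]'

```text
time: 12.95
position: [0.4983, 0.1958, 0.2416]
tool_rot: [-1.092, -2.945, -0.0]
ft_force: [0.1, 0.9, -3.4]
grip_width: 0.607
grip_force: 35.0
```

```bash
python3 - <<'E'
from h import *
s=get_state(); print(s["time"],s["position"],yaw(s),s["joint_positions"].round(2),s["ft_force"],s["grip_width"]*87)
print(totool(s,[.5546,-.0382,.24]), np.radians(yaw(s)-92.4))
E
```

```text
12.95 [0.49833282 0.19581435 0.24157609] 49.3112993987845 [-0.88  0.07  0.48  1.75 -0.04  1.33  0.47] [ 0.10478542  0.87458284 -3.43218829] 52.77388127214548
[-195.23149539 -140.76129273    1.45518123] -0.7520396958972708
```

>>> send_rows --xyz '[[-22,-16,0],[-46,-33,0],[-70,-51,0],[-94,-68,0],[-118,-85,0],[-140,-101,0],[-160,-116,0],[-178,-129,0],[-190,-137,0],[-195,-141,0]]' --dr '[[0,0,-0.11],[0,0,-0.22],[0,0,-0.33],[0,0,-0.44],[0,0,-0.55],[0,0,-0.65],[0,0,-0.7],[0,0,-0.75],[0,0,-0.75],[0,0,-0.75]]'

```text
time: 13.78
position: [0.5524, -0.0427, 0.2412]
tool_rot: [0.042, -3.14, 0.003]
ft_force: [-0.4, -0.7, -2.6]
grip_width: 0.607
grip_force: 35.0
```

```bash
python3 - <<'E'
from h import *
s=get_state(); im=get_image("wrist")[:,:,::-1].copy(); cv2.imwrite("pics/w3.png",im); cv2.imwrite("pics/scene3.png",get_image("scene")[:,:,::-1])
print(s["time"],s["position"],yaw(s),s["joint_positions"].round(2),totool(s,[.5546,-.0382,.08]))
C=cam("wrist",s); h=cv2.cvtColor(im,cv2.COLOR_BGR2HSV).astype(int)
print("mat centre pred",proj(C,[[.5585,-.035,.008]]))
for b,st,ce in blobs((h[...,0]>45)&(h[...,0]<85)&(h[...,1]>80)&(h[...,2]>20),100):
    c=max(cv2.findContours(b.astype(np.uint8),0,2)[0],key=cv2.contourArea); q=cv2.convexHull(c).reshape(-1,2)
    w=onz(C,q,.008)[:,:2]*1000; print(ce,st, "ex",((w/1000-C0[:2])@ex[:2]).min(),((w/1000-C0[:2])@ex[:2]).max(),"ey",((w/1000-C0[:2])@ey[:2]).min(),((w/1000-C0[:2])@ey[:2]).max())
o=np.zeros((480,800,3),np.uint8); o[:300,:400]=cv2.resize(im,(400,300)); o[:400,400:]=cv2.resize(cv2.imread("pics/scene3.png")[120:320,240:440],(400,400)); cv2.imwrite("pics/crop3.png",o)
E
```

```text
13.7833 [ 0.55244498 -0.042676    0.2411606 ] 91.53301600925377 [-0.58  0.13  0.67  1.71 -0.08  1.33  1.7 ] [ -2.41505314   4.67759937 161.15118883]
mat centre pred [[330.05592223 211.54937343]]
[332.4703783  195.57649298] [ 287  170   85   80 4203] ex -0.048166150903648876 0.02475418297353376 ey 0.01606944520881977 0.09096426199623207
```

View pics/crop3.png

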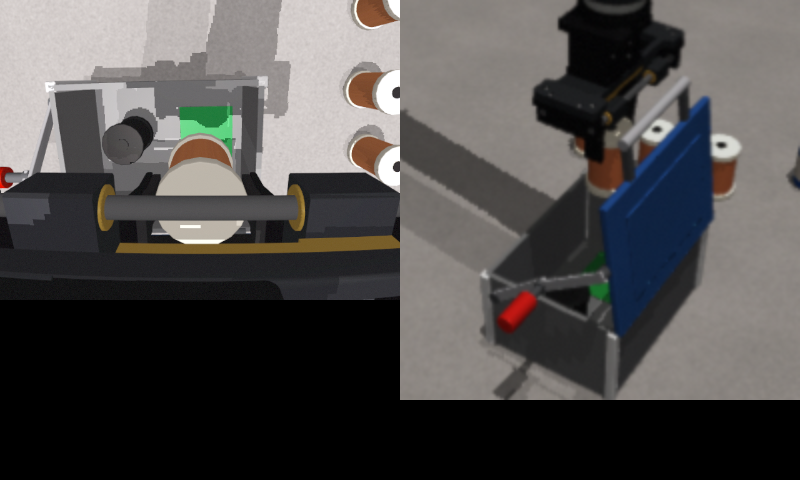

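The wrist view shows the green mat under and beyond the held spool, with the reel at (125,140) in the crop and clear of it. I lower.

>>> send_rows --xyz '[[-2,4,0],[-2,4,15],[-2,4,35],[-2,4,58],[-2,4,80],[-2,4,100],[-2,4,118],[-2,4,132],[-2,4,140],[-2,4,142]]' --dr '[[0,0,-0.015],[0,0,-0.015],[0,0,-0.015],[0,0,-0.015],[0,0,-0.015],[0,0,-0.015],[0,0,-0.015],[0,0,-0.015],[0,0,-0.015],[0,0,-0.015]]'

```text
time: 14.72
position: [0.5536, -0.033, 0.0978]
tool_rot: [0.077, -3.137, -0.001]
ft_force: [-0.5, 0.7, -3.4]
grip_width: 0.602
grip_force: 35.0
```

>>> send_rows --xyz '[[0,0,3],[0,0,6],[0,0,9],[0,0,11],[0,0,13],[0,0,15],[0,0,16],[0,0,16],[0,0,16],[0,0,16]]' --dr '[[0,0,0],[0,0,0],[0,0,0],[0,0,0],[0,0,0],[0,0,0],[0,0,0],[0,0,0],[0,0,0],[0,0,0]]'

```text
time: 15.55
position: [0.5549, -0.0352, 0.0836]
tool_rot: [-0.072, 3.14, 0.0]
ft_force: [0.3, 0.2, -3.6]
grip_width: 0.599
grip_force: 35.0
```

>>> send_rows --xyz '[[0,-2,0],[0,-4,0],[0,-4,0],[0,-4,1],[0,-4,2],[0,-4,3],[0,-4,3.5],[0,-4,4],[0,-4,4],[0,-4,4]]' --dr '[[0,0,0],[0,0,0],[0,0,0],[0,0,0],[0,0,0],[0,0,0],[0,0,0],[0,0,0],[0,0,0],[0,0,0]]'

```text
time: 16.38
position: [0.5553, -0.0391, 0.0803]
tool_rot: [-0.073, 3.14, 0.001]
ft_force: [-2.0, -0.4, 5.2]
grip_width: 0.604
grip_force: 35.0
```

On the mat. Release, then rise.

>>> send_rows --xyz '[[0,0,0],[0,0,0],[0,0,0],[0,0,0],[0,0,0],[0,0,0],[0,0,-4],[0,0,-10],[0,0,-20],[0,0,-30]]' --dr '[[0,0,0],[0,0,0],[0,0,0],[0,0,0],[0,0,0],[0,0,0],[0,0,0],[0,0,0],[0,0,0],[0,0,0]]' --jaw 64

```text
time: 17.22
position: [0.555, -0.0393, 0.1106]
tool_rot: [-0.072, 3.14, -0.0]
ft_force: [-1.0, 0.3, 0.4]
grip_width: 0.735
grip_force: 0.0
```

>>> send_rows --xyz '[[0,0,-20],[0,0,-50],[0,0,-85],[0,0,-120],[0,0,-150],[0,0,-170],[0,0,-170],[0,0,-170],[0,0,-170],[0,0,-170]]' --dr '[[0,0,0],[0,0,0],[0,0,0],[0,0,0],[0,0,0],[0,0,0],[0,0,0],[0,0,0],[0,0,0],[0,0,0]]'

```text
time: 18.05
position: [0.5542, -0.039, 0.2784]
tool_rot: [0.073, -3.139, -0.0]
ft_force: [-0.2, -0.2, 0.0]
grip_width: 0.737
grip_force: 0.0
```

```bash
python3 - <<'E'
from h import *
s=get_state(); im=get_image("wrist")[:,:,::-1].copy(); cv2.imwrite("pics/w4.png",im); sc=get_image("scene")[:,:,::-1].copy(); cv2.imwrite("pics/scene4.png",sc)
print(s["time"],s["position"],yaw(s),s["joint_positions"].round(2))
h=cv2.cvtColor(sc,cv2.COLOR_BGR2HSV).astype(int)
for b,st,ce in blobs(((h[...,0]<6)|(h[...,0]>174))&(h[...,1]>150)&(h[...,2]>80),60): print("red",ce.round(1),st)
k=case(.004,-.166,.15); print("knob",k,totool(s,k))
# knob on both views
t=get_image("top")[:,:,::-1]; h=cv2.cvtColor(t,cv2.COLOR_BGR2HSV).astype(int)
for b,st,ce in blobs(((h[...,0]<6)|(h[...,0]>174))&(h[...,1]>150)&(h[...,2]>80),60): print("top red",ce.round(1),st, onz(cam("top"),[ce],.157))
o=np.zeros((480,800,3),np.uint8); o[:300,:400]=cv2.resize(im,(400,300)); o[:400,400:]=cv2.resize(sc[120:320,240:440],(400,400)); cv2.imwrite("pics/crop4.png",o)
E
```

```text
18.05 [ 0.55418599 -0.03902453  0.27841236] 92.64720878723928 [-0.59  0.11  0.67  1.65 -0.07  1.41  1.7 ]
red [298.6 274.5] [289 266  19  19 200]
red [247.8 388.4] [ 211  358   74   63 2460]
knob [ 0.58254785 -0.25398689  0.15      ] [ -18.651107   -216.05478828  128.35657797]
top red [506.2 211.8] [ 482  183   49   57 2065] [[ 0.58111892 -0.41880889  0.157     ]]
top red [420.3 214.2] [409 209  23  11 233] [[ 0.57772424 -0.25392255  0.157     ]]
```

View pics/crop4.png

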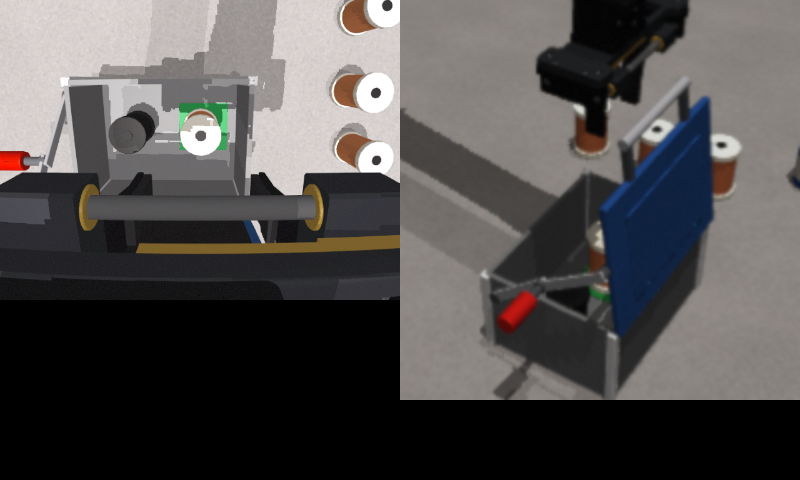

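The crop shows the spool upright on the mat, with its flange at (200,135) in the left panel, and the knob still locked. Next I rise clear of the bar and turn so the fingers close along case x.

>>> send_rows --xyz '[[0,0,-30],[0,0,-65],[0,0,-100],[0,0,-120],[0,0,-120],[0,0,-120],[0,0,-120],[0,0,-120],[0,0,-120],[0,0,-120]]' --dr '[[0,0,0],[0,0,0],[0,0,0.1],[0,0,0.22],[0,0,0.34],[0,0,0.46],[0,0,0.58],[0,0,0.7],[0,0,0.8],[0,0,0.8]]' --jaw 0 --grip_force 10

```text
time: 19.03
position: [0.5548, -0.0391, 0.3989]
tool_rot: [-1.16, -2.919, 0.001]
ft_force: [0.1, -0.4, -0.5]
grip_width: 0.066
grip_force: 0.0
```

>>> send_rows --xyz '[[0,0,0],[0,0,0],[0,0,0],[0,0,0],[0,0,0],[0,0,0],[0,0,0],[0,0,0],[0,0,0],[0,0,0]]' --dr '[[0,0,0.12],[0,0,0.24],[0,0,0.36],[0,0,0.48],[0,0,0.6],[0,0,0.7],[0,0,0.77],[0,0,0.775],[0,0,0.775],[0,0,0.775]]'

```text
time: 19.87
position: [0.5549, -0.0391, 0.3993]
tool_rot: [-2.171, -2.271, 0.0]
ft_force: [0.3, 0.1, 0.5]
grip_width: 0.006
grip_force: 0.0
```

```bash
python3 - <<'E'
from h import *
from scipy.optimize import fsolve,brentq
s=get_state(); print(s["time"],s["position"],yaw(s),s["joint_positions"].round(2),s["grip_width"])
F=np.array([-.0647,.095]);Hh=np.array([.085,.115])
B=lambda p,t: Hh+np.array([[-np.cos(t),np.sin(t)],[np.sin(t),np.cos(t)]])@p  # p=(along,normal)
D=lambda e: .176*np.cos((2.4-e)/2)
p=fsolve(lambda p:[np.linalg.norm(B(p,1.43)-F)-D(2.4),np.linalg.norm(B(p,0)-F)-D(0)],[.06,.02])
print("p",p,"check1.2",np.linalg.norm(B(p,1.2)-F),D(1.6))
for e in (2.5,2.0,1.6,1.5,1.4,1.3):
    t=brentq(lambda t:np.linalg.norm(B(p,t)-F)-D(e),0,1.5) if e<2.4 else 1.43
    v=B(p,t)-F; a=np.arctan2(v[1],v[0])-(2.4-e)/2
    print(e,round(t,3),"knob case",(F+.088*np.array([np.cos(a),np.sin(a)])).round(4))
print("above knob TCP",totool(s,case(.004,-.168,.25)))
E
```

```text
19.8667 [ 0.55487091 -0.03911478  0.39927585] 2.57968040599975 [-0.67  0.1   0.76  1.43 -0.07  1.64  0.13] 0.006019495411788029
p [0.08955026 0.00119565] check1.2 0.1574960977949551 0.16210673494450778
2.5 1.43 knob case [0.0017 0.1528]
2.0 1.385 knob case [0.0134 0.1355]
1.6 1.256 knob case [0.0191 0.1217]
1.5 1.212 knob case [0.0202 0.1183]
1.4 1.164 knob case [0.021  0.1148]
1.3 1.112 knob case [0.0218 0.1113]
above knob TCP [-217.89217634   18.02181178  149.28127041]
```

>>> send_rows --xyz '[[-30,4,0],[-65,10,0],[-100,18,0],[-135,18,0],[-170,18,0],[-200,18,20],[-218,18,50],[-218,18,80],[-218,18,100],[-218,18,100]]' --dr '[[0,0,0],[0,0,0],[0,0,0],[0,0,0],[0,0.1,0],[0,0.2,0],[0,0.25,0],[0,0.25,0],[0,0.25,0],[0,0.25,0]]'

```text
time: 20.7
position: [0.5802, -0.2562, 0.294]
tool_rot: [-2.038, -2.123, -0.252]
ft_force: [0.4, 1.0, 0.0]
grip_width: 0.001
grip_force: 0.0
```

>>> send_rows --xyz '[[0,0,0],[0,0,0],[0,0,0],[0,0,0],[0,0,0],[0,0,0],[0,0,0],[0,0,0],[0,0,0],[0,0,0]]' --dr '[[0,0,0],[0,0,0],[0,0,0],[0,0,0],[0,0,0],[0,0,0],[0,0,0],[0,0,0],[0,0,0],[0,0,0]]'

```text
time: 21.53
position: [0.582, -0.2562, 0.2994]
tool_rot: [-2.042, -2.129, -0.257]
ft_force: [-0.1, -0.2, 0.2]
grip_width: 0.002
grip_force: 0.0
```

```bash
python3 - <<'E'
from h import *
s=get_state(); M=R.from_rotvec(s["tool_rot"]).as_matrix(); print(s["time"],s["position"],yaw(s),M.round(3).tolist())
tip=s["position"]+M[:,2]*.017; low=tip-M[:,0]*.0095
d=low-C0; print("low edge in case",d@ex,d@ey,d[2])
sh=lambda P:(M.T@(np.array(P)-low)*1000).round(1).tolist()
F=np.array([-.0647,.095])
for z in (.170,.163,.150,.140,.130,.120,.115):  # knob z
    zz=min(z,.150); x=F[0]+np.sqrt(.088**2-(zz-.095)**2); print(z,sh(case(x+.002,-.176,z+.011)))
E
```

```text
21.5333 [ 0.58204472 -0.25619894  0.29944398] 2.4047520855279347 [[-0.041, 0.999, -0.01], [0.968, 0.042, 0.247], [0.247, 0.0, -0.969]]
low edge in case 0.0034051842276461492 -0.1731868288692417 0.28062186238780995
0.17 [-27.4, 2.6, 95.8]
0.163 [-29.1, 2.6, 102.6]
0.15 [-32.3, 2.6, 115.2]
0.14 [-34.8, 9.5, 124.9]
0.13 [-37.3, 14.6, 134.6]
0.12 [-39.8, 18.3, 144.3]
0.115 [-41.0, 19.6, 149.1]
```

>>> send_rows --xyz '[[-8,1,30],[-18,2,65],[-25,3,88],[-28,3,98],[-30,3,106],[-32,3,114],[-34,6,120],[-35,10,126],[-36,13,132],[-38,15,137]]' --dr '[[0,0,0],[0,0,0],[0,0,0],[0,0,0],[0,0,0],[0,0,0],[0,0,0],[0,0,0],[0,0,0],[0,0,0]]'

```text
time: 22.37
position: [0.5977, -0.2586, 0.1576]
tool_rot: [-2.042, -2.131, -0.257]
ft_force: [-1.7, 1.1, 2.7]
grip_width: 0.006
grip_force: 1.4
```

>>> send_rows --xyz '[[-1,2,4],[-2,3,7],[-3,4,10],[-3,5,12],[-3,5,12],[-3,5,12],[-3,5,12],[-3,5,12],[-3,5,12],[-3,5,12]]' --dr '[[0,0,0],[0,0,0],[0,0,0],[0,0,0],[0,0,0],[0,0,0],[0,0,0],[0,0,0],[0,0,0],[0,0,0]]'

```text
time: 23.2
position: [0.6023, -0.2581, 0.145]
tool_rot: [-2.042, -2.13, -0.257]
ft_force: [0.0, -0.1, -0.2]
grip_width: 0.008
grip_force: 0.0
```

```bash
cat > lid.py <<'E'
from h import *
s=get_state(); M=R.from_rotvec(s["tool_rot"]).as_matrix(); low=s["position"]+M[:,2]*.017-M[:,0]*.0095
d=low-C0; print(s["time"],s["position"],s["ft_force"],"low edge",d@ex,d@ey,d[2])
sc=get_image("scene")[:,:,::-1].copy(); C=cam("scene"); h=cv2.cvtColor(sc,cv2.COLOR_BGR2HSV).astype(int)
cv2.imwrite("pics/s_%d.png"%(s["time"]*100),sc); t=get_image("top")[:,:,::-1].copy(); cv2.imwrite("pics/t_%d.png"%(s["time"]*100),t)
for b,st,ce in blobs(((h[...,0]<6)|(h[...,0]>174))&(h[...,1]>150)&(h[...,2]>80),40):
    print("red",ce.round(1),st)
for b,st,ce in blobs((h[...,0]>100)&(h[...,0]<125)&(h[...,1]>120),500):
    c=max(cv2.findContours(b.astype(np.uint8),0,2)[0],key=cv2.contourArea)
    print("lid hull",cv2.approxPolyDP(cv2.convexHull(c),4,True).reshape(-1,2).tolist())
def edge(t,y,u=.170,n=.01): return case(.085-u*np.cos(t)+n*np.sin(t),y,.115+u*np.sin(t)+n*np.cos(t))
for t in (1.43,1.3,1.25,1.2,1.15,1.1,1.05,1.0,.9): print(t,"topR",proj(C,[edge(t,-.112)])[0].round(),"topL",proj(C,[edge(t,.112)])[0].round(),"barR",proj(C,[bar(t)-ey*.062])[0].round())
E
python3 lid.py
```

```text
23.2 [ 0.6023396  -0.25805412  0.14501054] [ 0.00124175 -0.06294951 -0.1732722 ] low edge 0.02361314634868822 -0.17589005918240916 0.12618837648729603
red [248.  388.7] [ 211  358   75   65 2509]
lid hull [[318, 0], [324, 51], [304, 62], [291, 59], [270, 36], [267, 20]]
lid hull [[367, 32], [326, 14], [325, 0], [369, 0]]
lid hull [[418, 0], [412, 53], [400, 72], [387, 68], [383, 56], [390, 0]]
lid hull [[529, 0], [639, 0], [639, 172], [579, 152], [511, 98]]
lid hull [[375, 167], [395, 228], [350, 287], [321, 220]]
1.43 topR [343. 225.] topL [395. 168.] barR [352. 192.]
1.3 topR [333. 222.] topL [386. 166.] barR [339. 189.]
1.25 topR [329. 221.] topL [382. 165.] barR [335. 189.]
1.2 topR [325. 221.] topL [379. 165.] barR [330. 188.]
1.15 topR [322. 220.] topL [376. 165.] barR [326. 188.]
1.1 topR [318. 220.] topL [373. 165.] barR [322. 189.]
1.05 topR [315. 220.] topL [369. 166.] barR [318. 189.]
1.0 topR [312. 220.] topL [366. 166.] barR [314. 190.]
0.9 topR [306. 221.] topL [361. 167.] barR [307. 192.]
```

The lid's upper corners at (321,220) and (375,167) match 1.14 rad: the stay is broken and the lid holds. I retract along the tilted tool axis, then straighten.

>>> send_rows --xyz '[[0,0,-25],[0,0,-60],[0,0,-100],[0,0,-140],[0,0,-180],[0,0,-220],[0,0,-255],[0,0,-275],[0,0,-275],[0,0,-275]]' --dr '[[0,0,0],[0,0,0],[0,0,0],[0,0,0],[0,0,0],[0,0,0],[0,-0.1,0],[0,-0.2,0],[0,-0.25,0],[0,-0.25,0]]' --jaw 40

```text
time: 24.13
position: [0.6065, -0.3241, 0.4142]
tool_rot: [2.166, 2.269, 0.003]
ft_force: [-0.2, 0.8, -0.6]
grip_width: 0.455
grip_force: 0.0
```

```bash
python3 lid.py | head -9; python3 - <<'E'
from h import *
s=get_state(); print(yaw(s),s["tool_rot"],bar(1.14),totool(s,bar(1.14)+[0,0,.06]))
E
```

```text
24.1333 [ 0.60648927 -0.32414879  0.41417011] [-0.2252779   0.84805144 -0.63978672] low edge 0.025103832880386395 -0.24664133295158164 0.39719206562450793
red [307.  290.8] [298 282  19  20 193]
red [248.1 389.1] [ 211  358   75   71 2573]
lid hull [[318, 0], [324, 51], [298, 61], [293, 10]]
lid hull [[367, 32], [326, 14], [325, 0], [369, 0]]
lid hull [[418, 0], [412, 53], [400, 72], [387, 68], [383, 56], [390, 0]]
lid hull [[529, 0], [639, 0], [639, 172], [579, 152], [511, 98]]
lid hull [[375, 167], [395, 228], [350, 287], [321, 220]]
1.43 topR [343. 225.] topL [395. 168.] barR [352. 192.]
2.487898400300687 [-2.1713833  -2.26777647 -0.00234157] [ 0.57261224 -0.08825757  0.30971827] [237.83519203 -22.28399635  41.78718271]
```

>>> send_rows --xyz '[[25,-3,0],[60,-7,0],[95,-10,5],[130,-14,10],[165,-17,15],[195,-20,20],[220,-22,25],[233,-22,30],[238,-22,30],[238,-22,30]]' --dr '[[0,0,0],[0,0,0],[0,0,0],[0,0,0],[0,0,0],[0,0,0],[0,0,0],[0,0,0],[0,0,0],[0,0,0]]'

```text
time: 25.07
position: [0.5726, -0.0882, 0.3802]
tool_rot: [-2.171, -2.267, 0.002]
ft_force: [1.3, 0.5, 0.5]
grip_width: 0.462
grip_force: 0.0
```

>>> send_rows --xyz '[[0,0,0],[0,0,0],[0,0,0],[0,0,0],[0,0,0],[0,0,0],[0,0,0],[0,0,0],[0,0,0],[0,0,0]]' --dr '[[0,0,0],[0,0,0],[0,0,0],[0,0,0],[0,0,0],[0,0,0],[0,0,0],[0,0,0],[0,0,0],[0,0,0]]'

```text
time: 25.9
position: [0.5731, -0.0892, 0.3814]
tool_rot: [2.174, 2.268, 0.0]
ft_force: [-0.1, -0.2, -0.5]
grip_width: 0.462
grip_force: 0.0
```

```bash
python3 - <<'E'
from h import *
s=get_state(); im=get_image("wrist")[:,:,::-1].copy(); cv2.imwrite("pics/w5.png",im); C=cam("wrist",s)
print(s["time"],s["position"],yaw(s))
for t in (1.1,1.14,1.18): print(t,totool(s,bar(t)),proj(C,[bar(t)+ey*.055,bar(t)]).round(1).tolist())
E
```

```text
25.9 [ 0.57305458 -0.08922941  0.38143508] 2.416187134518815
1.1 [ 0.98590525 -8.12821456 75.23037963] [[304.5, 153.2], [305.5, 257.2]]
1.14 [ 0.98399954 -0.40837857 71.71684355] [[319.7, 153.6], [319.8, 259.2]]
1.18 [ 0.98203147  7.44578634 68.51482903] [[335.7, 154.1], [334.9, 261.0]]
```

View pics/w5.png

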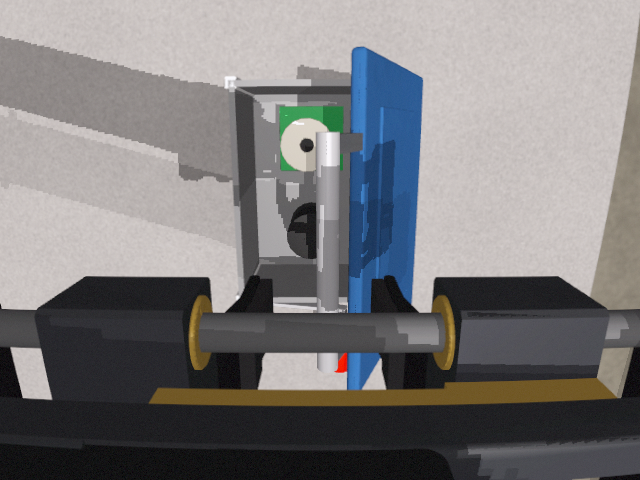

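The bar is at column 328, row 153, which gives a lid angle of about 1.16. The spool stands on the mat at (305,145). I grip the bar again.

>>> send_rows --xyz '[[1,4,10],[1,4,28],[1,4,45],[1,4,58],[1,4,67],[1,4,72],[1,4,72],[1,4,72],[1,4,72],[1,4,72]]' --dr '[[0,0,0],[0,0,0],[0,0,0],[0,0,0],[0,0,0],[0,0,0],[0,0,0],[0,0,0],[0,0,0],[0,0,0]]'

```text
time: 26.78
position: [0.5775, -0.0883, 0.3103]
tool_rot: [2.173, 2.267, 0.002]
ft_force: [-0.6, 0.1, -0.1]
grip_width: 0.459
grip_force: 0.0
```

>>> send_rows --xyz '[[0,0,0],[0,0,0],[0,0,0],[0,0,0],[0,0,0],[0,0,0],[0,0,0],[0,0,0],[0,0,0],[0,0,0]]' --dr '[[0,0,0],[0,0,0],[0,0,0],[0,0,0],[0,0,0],[0,0,0],[0,0,0],[0,0,0],[0,0,0],[0,0,0]]' --jaw 0 --grip_force 25

```text
time: 27.62
position: [0.5768, -0.0881, 0.3095]
tool_rot: [-2.174, -2.267, 0.0]
ft_force: [-2.2, 0.2, 2.0]
grip_width: 0.127
grip_force: 25.0
```

```bash
python3 - <<'E'
from h import *
s=get_state(); gp=s["position"]+[0,0,.002]; d=gp-C0; u=np.array([.085-d@ex,d[2]-.115])
t0=np.arctan2(u[1],u[0])-np.arctan2(.005,.212); print(s["time"],s["position"],s["ft_force"],s["grip_width"]*87,"theta",t0,"r",np.hypot(*u),np.hypot(.212,.005))
ts=t0*(1-np.arange(1,41)/40); Mt=R.from_rotvec(s["tool_rot"]).as_matrix().T
P=np.array([Mt@(bar(t)-bar(t0))*1000 for t in ts]).round().astype(int)
for k in range(0,40,10):
    b=P[k-1] if k else 0*P[0]; print((P[k:k+10]-b).tolist())
E
```

```text
27.6167 [ 0.57681289 -0.08813888  0.30949164] [-2.20665172  0.2437668   2.03515202] 11.009285273692509 theta 1.1615069626644772 r 0.21207215894574324 0.21205895406702355
[[0, -6, 2], [0, -11, 5], [0, -17, 8], [0, -22, 11], [0, -28, 14], [0, -33, 17], [0, -38, 20], [0, -43, 24], [0, -48, 27], [0, -53, 31]]
[[0, -5, 4], [0, -9, 8], [0, -14, 12], [0, -18, 17], [0, -22, 21], [0, -27, 26], [0, -31, 30], [0, -34, 35], [0, -38, 40], [0, -42, 45]]
[[0, -3, 5], [0, -6, 10], [0, -10, 16], [0, -12, 21], [0, -15, 27], [0, -18, 32], [0, -20, 38], [0, -23, 43], [0, -25, 49], [0, -27, 55]]
[[0, -2, 6], [0, -3, 12], [0, -5, 18], [0, -6, 24], [0, -7, 30], [0, -8, 36], [0, -9, 42], [0, -10, 48], [0, -10, 54], [0, -10, 61]]
```

>>> send_rows --xyz '[[0,-6,2],[0,-11,5],[0,-17,8],[0,-22,11],[0,-28,14],[0,-33,17],[0,-38,20],[0,-43,24],[0,-48,27],[0,-53,31]]' --dr '[[0,0,0],[0,0,0],[0,0,0],[0,0,0],[0,0,0],[0,0,0],[0,0,0],[0,0,0],[0,0,0],[0,0,0]]'

```text
time: 28.45
position: [0.5236, -0.0903, 0.278]
tool_rot: [2.174, 2.268, 0.0]
ft_force: [1.3, 0.3, 0.9]
grip_width: 0.126
grip_force: 25.0
```

>>> send_rows --xyz '[[0,-5,4],[0,-9,8],[0,-14,12],[0,-18,17],[0,-22,21],[0,-27,26],[0,-31,30],[0,-34,35],[0,-38,40],[0,-42,45]]' --dr '[[0,0,0],[0,0,0],[0,0,0],[0,0,0],[0,0,0],[0,0,0],[0,0,0],[0,0,0],[0,0,0],[0,0,0]]'

```text
time: 29.28
position: [0.4819, -0.092, 0.2329]
tool_rot: [2.174, 2.267, 0.001]
ft_force: [1.6, 0.8, -0.2]
grip_width: 0.128
grip_force: 25.0
```

```bash
cat > ang.py <<'E'
from h import *
s=get_state(); gp=s["position"]+[0,0,.002]; d=gp-C0; u=np.array([.085-d@ex,d[2]-.115])
t0=np.arctan2(u[1],u[0])-np.arctan2(.005,.212); print(s["time"],s["position"],s["ft_force"],s["grip_width"]*87,"theta",t0,"r",np.hypot(*u))
Mt=R.from_rotvec(s["tool_rot"]).as_matrix().T
for n in (20,30):
    P=np.array([Mt@(bar(t0*(1-k/n))-bar(t0))*1000 for k in range(n+1)]).round().astype(int)
    for k in range(0,n,10): print((P[k+1:k+11]-P[k]).tolist())
E
python3 ang.py
```

```text
29.2833 [ 0.48193398 -0.09200252  0.23285179] [ 1.5767879   0.80368078 -0.17894813] 11.172387166407502 theta 0.5776038464190613 r 0.211894702440965
[[0, -3, 5], [0, -7, 10], [0, -10, 16], [0, -13, 21], [0, -15, 26], [0, -18, 32], [0, -21, 38], [0, -23, 43], [0, -25, 49], [0, -27, 55]]
[[0, -2, 6], [0, -3, 12], [0, -5, 17], [0, -6, 23], [0, -7, 29], [0, -8, 36], [0, -9, 42], [0, -10, 48], [0, -10, 54], [0, -10, 60]]
[[0, -2, 3], [0, -4, 7], [0, -7, 10], [0, -9, 14], [0, -11, 17], [0, -13, 21], [0, -15, 25], [0, -16, 28], [0, -18, 32], [0, -20, 36]]
[[0, -1, 3], [0, -3, 7], [0, -4, 11], [0, -6, 15], [0, -7, 19], [0, -8, 23], [0, -9, 27], [0, -10, 31], [0, -11, 34], [0, -12, 38]]
[[0, -1, 4], [0, -2, 8], [0, -3, 12], [0, -3, 17], [0, -4, 21], [0, -4, 25], [0, -5, 29], [0, -5, 33], [0, -5, 37], [0, -5, 41]]
```

Smooth so far. I use the slower 30-row set, easing off at the end.

>>> send_rows --xyz '[[0,-2,3],[0,-4,7],[0,-7,10],[0,-9,14],[0,-11,17],[0,-13,21],[0,-15,25],[0,-16,28],[0,-18,32],[0,-20,36]]' --dr '[[0,0,0],[0,0,0],[0,0,0],[0,0,0],[0,0,0],[0,0,0],[0,0,0],[0,0,0],[0,0,0],[0,0,0]]'

```text
time: 30.12
position: [0.4619, -0.0928, 0.197]
tool_rot: [-2.174, -2.267, -0.0]
ft_force: [1.1, 1.0, 0.5]
grip_width: 0.125
grip_force: 25.0
```

>>> send_rows --xyz '[[0,-1,3],[0,-3,7],[0,-4,11],[0,-6,15],[0,-7,19],[0,-8,23],[0,-9,27],[0,-10,31],[0,-11,34],[0,-12,38]]' --dr '[[0,0,0],[0,0,0],[0,0,0],[0,0,0],[0,0,0],[0,0,0],[0,0,0],[0,0,0],[0,0,0],[0,0,0]]'

```text
time: 30.95
position: [0.4497, -0.0934, 0.159]
tool_rot: [-2.174, -2.267, 0.0]
ft_force: [-3.3, 2.5, 0.7]
grip_width: 0.129
grip_force: 25.0
```

>>> send_rows --xyz '[[0,-1,4],[0,-2,8],[0,-3,12],[0,-3,16],[0,-4,20],[0,-4,24],[0,-5,28],[0,-5,31],[0,-5,33],[0,-5,34]]' --dr '[[0,0,0],[0,0,0],[0,0,0],[0,0,0],[0,0,0],[0,0,0],[0,0,0],[0,0,0],[0,0,0],[0,0,0]]'

```text
time: 31.78
position: [0.4451, -0.0936, 0.1251]
tool_rot: [-2.174, -2.268, 0.0]
ft_force: [-0.0, 4.1, 0.1]
grip_width: 0.126
grip_force: 25.1
```

```bash
python3 ang.py | head -1
```

```text
31.7833 [ 0.44510266 -0.09359663  0.12512038] [-0.02887963  4.10722623  0.11135169] 10.92488610326479 theta 0.033634397559568104 r 0.2119550122912224
```

>>> send_rows --xyz '[[0,0,1],[0,0,2],[0,0,3],[0,0,4],[0,0,5],[0,0,6],[0,0,7],[0,0,8],[0,0,8],[0,0,8]]' --dr '[[0,0,0],[0,0,0],[0,0,0],[0,0,0],[0,0,0],[0,0,0],[0,0,0],[0,0,0],[0,0,0],[0,0,0]]'

```text
time: 32.62
position: [0.4448, -0.0936, 0.1171]
tool_rot: [-2.174, -2.267, 0.001]
ft_force: [-0.9, 2.9, -3.1]
grip_width: 0.126
grip_force: 25.1
```

```bash
python3 ang.py | head -1
```

```text
32.6167 [ 0.4448195  -0.09364739  0.11707356] [-0.87337896  2.88995669 -3.11354162] 10.982013350451677 theta -0.004358299322098327 r 0.21193236597489476
```

>>> send_rows --xyz '[[0,0,0.5],[0,0,1],[0,0,1.5],[0,0,2],[0,0,2.5],[0,0,3],[0,0,3],[0,0,3],[0,0,3],[0,0,3]]' --dr '[[0,0,0],[0,0,0],[0,0,0],[0,0,0],[0,0,0],[0,0,0],[0,0,0],[0,0,0],[0,0,0],[0,0,0]]'

```text
time: 33.45
position: [0.4449, -0.0936, 0.1165]
tool_rot: [-2.173, -2.265, 0.0]
ft_force: [-10.2, 5.6, 20.7]
grip_width: 0.124
grip_force: 25.2
```

Firm contact with 20 N upward, so the lid is shut. Ease off, open, rise and check.

>>> send_rows --xyz '[[0,0,-1],[0,0,-2],[0,0,-2],[0,0,-2],[0,0,-2],[0,0,-2],[0,0,-2],[0,0,-2],[0,0,-2],[0,0,-2]]' --dr '[[0,0,0],[0,0,0],[0,0,0],[0,0,0],[0,0,0],[0,0,0],[0,0,0],[0,0,0],[0,0,0],[0,0,0]]'

```text
time: 34.28
position: [0.4448, -0.0937, 0.1167]
tool_rot: [-2.174, -2.267, 0.001]
ft_force: [-4.2, 4.3, 5.7]
grip_width: 0.126
grip_force: 25.2
```

>>> send_rows --xyz '[[0,0,0],[0,0,0],[0,0,0],[0,0,0],[0,0,0],[0,0,0],[0,0,0],[0,0,0],[0,0,0],[0,0,0]]' --dr '[[0,0,0],[0,0,0],[0,0,0],[0,0,0],[0,0,0],[0,0,0],[0,0,0],[0,0,0],[0,0,0],[0,0,0]]' --jaw 36

```text
time: 35.12
position: [0.4451, -0.0937, 0.1164]
tool_rot: [2.174, 2.268, 0.0]
ft_force: [0.6, -0.4, 1.0]
grip_width: 0.412
grip_force: 0.0
```

>>> send_rows --xyz '[[0,0,-5],[0,0,-20],[0,0,-45],[0,0,-75],[0,0,-105],[0,0,-130],[0,-20,-145],[0,-40,-150],[0,-50,-150],[0,-50,-150]]' --dr '[[0,0,0],[0,0,0],[0,0,0],[0,0,0],[0,0,0],[0,0,0],[0,0,0],[0,0,0],[0,0,0],[0,0,0]]'

```text
time: 35.95
position: [0.3939, -0.097, 0.2668]
tool_rot: [2.177, 2.264, -0.001]
ft_force: [0.4, 0.0, 0.0]
grip_width: 0.418
grip_force: 0.0
```

```bash
python3 lid.py | head -8; python3 - <<'E'
from h import *
import glob
print(proj(cam("scene"),[case(.085-.17*np.cos(t)+.01*np.sin(t),y,.115+.17*np.sin(t)+.01*np.cos(t)) for t in (0,.03) for y in (-.112,.112)]))
f=sorted(glob.glob("pics/s_*.png"),key=lambda x:int(x[7:-4]))[-1]; im=cv2.imread(f)
for n in (im,cv2.imread("pics/scene0.png")):
    h=cv2.cvtColor(n,cv2.COLOR_BGR2HSV).astype(int)
    print([(ce.round(1),st[4]) for b,st,ce in blobs(((h[...,0]<6)|(h[...,0]>174))&(h[...,1]>150)&(h[...,2]>80),60)])
o=np.zeros((420,800,3),np.uint8); o[:400,:400]=cv2.resize(im[150:350,230:430],(400,400)); o[:300,400:]=cv2.resize(cv2.imread(f.replace("s_","t_")),(400,300)); cv2.imwrite("pics/crop6.png",o)
E
```

```text
35.95 [ 0.3938582  -0.09697903  0.26677971] [0.42208302 0.00697016 0.01705949] low edge -0.17797917542192393 -0.010735725383295359 0.24978385210811774
red [297.3 310.7] [289 303  17  17 162]
red [247.8 388.4] [ 211  358   74   63 2454]
lid hull [[318, 0], [324, 51], [304, 62], [291, 59], [282, 39], [282, 20]]
lid hull [[367, 32], [326, 14], [324, 1], [369, 0]]
lid hull [[418, 0], [412, 53], [400, 72], [387, 68], [383, 56], [390, 0]]
lid hull [[529, 0], [639, 0], [639, 172], [579, 152], [511, 98]]
lid hull [[205, 14], [219, 16], [242, 34], [225, 42], [206, 27]]
[[280.56284708 253.89888067]
 [333.02377566 201.30254095]
 [280.55235878 252.34118065]
 [333.17745742 199.76897659]]
[(array([297.3, 310.7]), np.int32(162)), (array([247.8, 388.4]), np.int32(2454))]
[(array([297.3, 310.6]), np.int32(156)), (array([247.8, 388.2]), np.int32(2424))]
```

View pics/crop6.png

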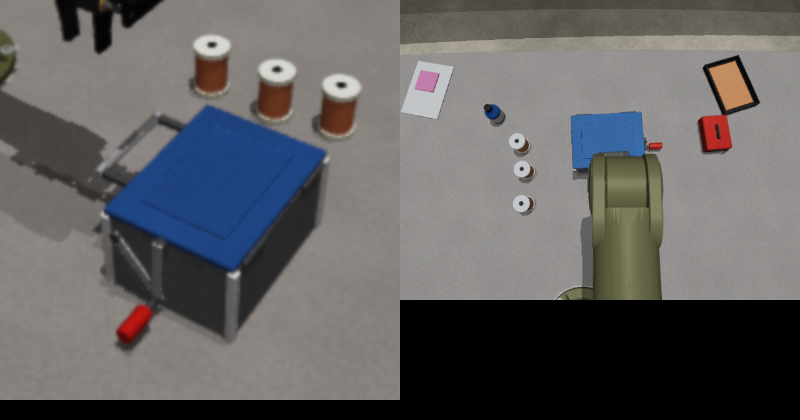

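The lid is shut. The knob is at (297.3,310.7), as at the start (297.3,310.6), and the tester hasn't moved. The bottle and the other three spools stand, and the gripper is clear.

```bash
python3 -c "
from bench import *
print(close_job())"
```

```text
the job is handed in; nothing more can be done
None
```

The leftmost copper spool stands upright on the green mat, the stay was locked and then broken as asked, the lid is fully shut without slamming, and the job was handed in at about 36 s.

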